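# Find a feeder's gate gap with step gauges

### The arm

A 6-joint arm with a two-finger parallel gripper is mounted at the origin on a cart in front of the work surface, level with it; the furniture and walls round the work are solid. World frame = base frame: x ahead of the robot, y to its left, z up, the work surface at z = 0. Lengths are in m, angles in rad, forces in N, time in s.
With the tool pointing down it reaches from about 0.325 to 0.775 m from the base axis. Payload 5.5 kg.
Tool frame: the origin (TCP) lies on the centre line of the jaws, within the pads' length; the fingertips stand 22 mm ahead of it and the grasp point (between the pads) lies 3 mm ahead of it (bot.tip_reach is the distance from the TCP to the fingertips, in m); z points along the fingers, y is the line along which they close (so a half turn about z gives the same grasp; the last joint's range is limited). The gripper opens to 88 mm and grips with 3 to 60 N. Pads are 20 mm wide; open, the fingers measure 115 mm over their backs; the gripper's body (75 mm by 178 mm) begins 61 mm behind the grasp point.
Start: joints at [1.082, 0.091, 1.231, -0, 1.82, -0.057], TCP at [0.251, 0.545, 0.245] pointing down, gripper open.
Joint ranges: [-2.87, 2.87], [-0.86, 2.18], [0.17, 2.46], [-1.51, 4.65], [0.06, 2.69], [-2.65, 2.65]. Speed limits (rad/s): [2.57, 2.57, 3.01, 3.14, 3.14, 3.14].

### API

Orientations are given as a 3x3 rotation matrix whose columns are the frame's x, y, z axes.
In Python, from rig import bot gives the robot as it stands. The module is installed in compiled form; this text tells all that it offers.
- The arm moves only by the tool move_arm, never from a script. Its argument "plan" is a list of rows, each an object with "twist": the turn, a rotation vector about the world's x, y, z in rad, a list of three; "delta_pos": the shift along the world's x, y, z in mm, a list of three; "grip": the closure, from 0 (fully open) to 1 (shut). In form: [{"twist": [ax, ay, az], "delta_pos": [tx, ty, tz], "grip": grip}, ...]. A call has 1 to 12 rows; each row shifts and turns the commanded pose from where the row before left it; what a row does not reach is not made up. A row lasts 1/10 s, in which the tool goes at most 50 mm and 8.59 degrees, less where a joint would pass 70% of its speed; a pose out of reach is approached as far as the arm can. A call is refused whole if a number of a shift passes 50 or a number of a turn 0.15, either way. A call with a gripper value outside its range is refused whole. The fingers move at their own pace and stop on an object; "squeeze" is the grip in N (left out, the last holds). Time passes only in rows, so rows that do not move let the fingers close. It gives the time, the measured TCP pose, the force, the opening and the grip force at its end, in the units of the state.
- bot.read_state(): the state, without advancing time (a new reading comes with each control period).
- bot.get_image(name): name is "side" or "top"; returns the picture (480x640x3 uint8, red, green, blue); there is no depth.
- bot.camera_model(name): a dict with "intrinsics" (3x3 intrinsics, pixels), "k1" (the pictures are not rectified: a ray, as slopes to the right and down, at radius r is drawn at 1 + k1 r^2 times it, then the intrinsics apply), "cam_to_world" (4x4, takes a point from camera to world coordinates). Camera axes: x right, y up, looking along -z (the intrinsics and any distortion apply to the point x, -y, -z); pixel columns grow to the right and rows downward; lengths in m; the calibration is good to about 2 mm. A picture is of the moment at which its call begins. camera_model takes no time and is no camera call.
- bot.sign_off(): hands the job in; it is judged then, once.
The state is a dict: "time": time; "joint_positions": joint angles; "qvel": joint speeds; "joint_torque": joint torques, N m; "tcp_pos": TCP position; "eef_rot": TCP orientation; "ft_force": force on the tool from outside, world axes, zero at the start; "wrist_torque": the same for the moment, N m; "opening": finger opening in m; "finger_force": force on a finger pad.
Only numpy, scipy, OpenCV 4.12 (cv2) and the standard library are available. Lean on these libraries where they do the work, as an engineer would, in place of code of your own. Each camera call takes 0.05 s, during which the arm holds its last target. There are 200 camera calls.

### The job

Find the unknown gap under the slide feeder's gate with the four step gauges: starting with the thinnest, lay each on the feeder's bed and slide it nose first, step side up, under the gate; if its step goes under too, set it flat on the worktop again and take the next thicker one. Press the first gauge that is stopped by its step lightly against the gate for a moment, then let go and leave it lying against it, with the other gauges flat on the worktop. Feel your way: never force the gate, and leave the things standing around alone.

Things in the scene. Friction and masses are not known exactly. Their poses are not given: they have to be found in the camera images.
- bed: Slide feeder's bed: fixed aluminium plate 190 (x) x 84 (y) x 8 mm on the worktop, with two steel guide rails along x, 6 mm high above the plate, 38 mm apart inside (gauges lie between them). Origin: centre of its underside; x along the rails, towards the gate. The front (open) end is at x = -95 mm, the gate 35 mm beyond the middle
- gate_frame: Gate frame, fixed across the bed: two grey posts (12 mm wide, 58 mm apart inside), a crosshead with thumbscrew, top 62 mm above the bed's top, and a hanging steel gate plate. Origin: on the bed's top (8 mm above the worktop), midway between the rails, below the front face of the gate plate; x as the bed's, gauges go in along +x. Frame and plate may bear 25 N at most
- gate_gap (a point): Same point as the gate frame's origin. The gate plate (57 mm wide, 12 mm thick along x, 24 mm high) hangs above it; the gap from bed to its straight lower edge is 10 to 15 mm, differs each time and is not reported. The plate is firm. A gauge stopped by its step has its own origin at x = -45 mm from here; one that passes can go on to about -30 mm
- gauge_1: Thinnest step gauge, plain steel, 85 x 30 mm, flat, about 0.15 kg. Nose (front 25 mm) 6 mm thick, the rest 9.5 mm: a square step on top. Upright grip tab 20 x 20 mm, top 52 mm above the underside, 1 black dot on top. Origin: underside, below the tab's middle; +x to the nose, z up. Rear end at x = -15, tab -10 to +10, step face +45, nose tip +70 mm
- gauge_2: Second thinnest step gauge, plain steel, 85 x 30 mm, flat, about 0.15 kg. Nose (front 25 mm) 9 mm thick, the rest 12.5 mm: a square step on top. Upright grip tab 20 x 20 mm, top 52 mm above the underside, 2 black dots on top. Origin: underside, below the tab's middle; +x to the nose, z up. Rear end at x = -15, tab -10 to +10, step face +45, nose tip +70 mm
- gauge_3: Third thinnest (second thickest) step gauge, plain steel, 85 x 30 mm, flat, about 0.15 kg. Nose (front 25 mm) 12 mm thick, the rest 15.5 mm: a square step on top. Upright grip tab 20 x 20 mm, top 52 mm above the underside, 3 black dots on top. Origin: underside, below the tab's middle; +x to the nose, z up. Rear end at x = -15, tab -10 to +10, step face +45, nose tip +70 mm
- gauge_4: Thickest step gauge, plain steel, 85 x 30 mm, flat, about 0.15 kg. Nose (front 25 mm) 15 mm thick, the rest 18.5 mm: a square step on top. Upright grip tab 20 x 20 mm, top 52 mm above the underside, 4 black dots on top. Origin: underside, below the tab's middle; +x to the nose, z up. Rear end at x = -15, tab -10 to +10, step face +45, nose tip +70 mm
- flask: Bystander: conical flask, 64 mm wide, 78 mm high, origin under its centre
- dropper: Bystander: small dropper bottle, 25 mm wide, 68 mm high, origin under its centre
- slide_box: Bystander: small white lidded box, 30 x 67 x 26 mm, origin under its centre

How it is judged:
On the way, in this order (a step that is already met when the one before it is completed fails the run):
1. the thinnest gauge is slid under the gate until its step, too, is at least 5 mm under it (x of gauge_1 in the frame of gate_frame above -0.04 m and y of gauge_1 in the frame of gate_frame between -0.006 and 0.006 m and angle between the x axis of gauge_1 and the x axis of gate_frame, either way round below 0.15 rad and z of gauge_1 in the frame of gate_frame between -0.003 and 0.004 m), for 0.1 s.
2. the second thinnest gauge is tried: its nose is at least 12 mm under the gate (x of gauge_2 in the frame of gate_frame above -0.058 m and y of gauge_2 in the frame of gate_frame between -0.006 and 0.006 m and angle between the x axis of gauge_2 and the x axis of gate_frame, either way round below 0.15 rad and z of gauge_2 in the frame of gate_frame between -0.003 and 0.004 m), for 0.02 s.
3. the first gauge that is stopped is pressed with its step against the gate (more than 2 N, at rest) (((x of gauge_2 in the frame of gate_frame between -0.0475 and -0.0425 m and y of gauge_2 in the frame of gate_frame between -0.006 and 0.006 m and angle between the x axis of gauge_2 and the x axis of gate_frame, either way round below 0.15 rad and z of gauge_2 in the frame of gate_frame between -0.003 and 0.004 m and contact force between gauge_2 and gate_frame above 2 N and linear speed of gauge_2 below 0.015 m/s) or (x of gauge_3 in the frame of gate_frame between -0.0475 and -0.0425 m and y of gauge_3 in the frame of gate_frame between -0.006 and 0.006 m and angle between the x axis of gauge_3 and the x axis of gate_frame, either way round below 0.15 rad and z of gauge_3 in the frame of gate_frame between -0.003 and 0.004 m and contact force between gauge_3 and gate_frame above 2 N and linear speed of gauge_3 below 0.015 m/s))), for 0.1 s.
At the end, for the whole second after the job is handed in: The gauge that was stopped lies flat on the bed between the rails, released and at rest, its step within 3 mm of the front face of the gate plate (nose under the gate, within 0.15 rad of straight); the other three gauges lie flat and at rest on the worktop, off the bed (((x of gauge_2 in the frame of gate_frame between -0.048 and -0.042 m and y of gauge_2 in the frame of gate_frame between -0.006 and 0.006 m and angle between the x axis of gauge_2 and the x axis of gate_frame, either way round below 0.15 rad and z of gauge_2 in the frame of gate_frame between -0.003 and 0.004 m and linear speed of each of gauge_2, gauge_1, gauge_3, gauge_4 below 0.01 m/s and height (world z) of each of gauge_1, gauge_3, gauge_4 below 0.004 m and angle between each of gauge_1, gauge_3, gauge_4's own z axis and vertical below 0.1 rad) or (x of gauge_3 in the frame of gate_frame between -0.048 and -0.042 m and y of gauge_3 in the frame of gate_frame between -0.006 and 0.006 m and angle between the x axis of gauge_3 and the x axis of gate_frame, either way round below 0.15 rad and z of gauge_3 in the frame of gate_frame between -0.003 and 0.004 m and linear speed of each of gauge_3, gauge_1, gauge_2, gauge_4 below 0.01 m/s and height (world z) of each of gauge_1, gauge_2, gauge_4 below 0.004 m and angle between each of gauge_1, gauge_2, gauge_4's own z axis and vertical below 0.1 rad))); the robot touches nothing.
It fails at once if the gate or its frame is loaded with more than 25 N (contact force between anything else and gate_frame above 25 N).
It fails at once if the flask is moved more than 30 mm or tipped over (distance of flask from where it was at the start of the episode above 0.03 m or angle between flask's own z axis and vertical above 0.4 rad).
It fails at once if the dropper bottle is moved more than 30 mm or tipped over (distance of dropper from where it was at the start of the episode above 0.03 m or angle between dropper's own z axis and vertical above 0.4 rad).
It fails at once if the small white box is moved more than 30 mm or tipped over (distance of slide_box from where it was at the start of the episode above 0.03 m or angle between slide_box's own z axis and vertical above 0.4 rad).
It also fails if it takes over 72 s, if anything falls off the work surface, if the arm or the gripper's body presses on something with over 40 N, if the wrist force passes 120 N, or if a joint passes its speed limit or range.

## Working session

There is one attempt and no reset: what is moved stays moved. The work goes in short steps, Python scripts to look and compute and a tool call to move; the robot and the scene stay as the last step left them, time stands still between calls to the robot, and variables do not carry over. Pictures are saved under pics/ and viewed, at most 10 in all, crops included, and the job is handed in when it is done.

Besides the shell and the picture viewer there is one more tool, called after "Emit:" as a command line: name --argument value ..., lists and objects as JSON in quotes. move_arm: Moves the arm, as the interface text tells. Its arguments: {"type":"object","properties":{"plan":{"type":"array","items":{"type":"object","properties":{"twist":{"type":"array","items":{"type":"number"}},"delta_pos":{"type":"array","items":{"type":"number"}},"grip":{"type":"number"}}}},"squeeze":{"type":"number"}},"required":["plan"]}

```bash
mkdir -p pics
python3 - <<'E'
from rig import bot
import cv2
for n in("top","side"):
    cv2.imwrite(f"pics/{n}0.png",bot.get_image(n)[:,:,::-1]); m=bot.camera_model(n); print(n,m)
s=bot.read_state(); print(s)
E
```

```text
top {'intrinsics': array([[452.21277434,   0.        , 324.6326118 ],
       [  0.        , 452.21277434, 235.06629762],
       [  0.        ,   0.        ,   1.        ]]), 'k1': 0.03525746479719561, 'cam_to_world': array([[-0.02504619,  0.98832227, -0.15030561,  0.37907001],
       [-0.99965167, -0.02601198, -0.00446264, -0.15631584],
       [-0.00832027,  0.15014148,  0.98862951,  0.86509933],
       [ 0.        ,  0.        ,  0.        ,  1.        ]])}
side {'intrinsics': array([[561.41237546,   0.        , 324.54721304],
       [  0.        , 561.41237546, 237.51424575],
       [  0.        ,   0.        ,   1.        ]]), 'k1': 0.011158915050700642, 'cam_to_world': array([[-0.85214677, -0.36248395,  0.37742718,  0.82206627],
       [ 0.52323902, -0.57893107,  0.6253477 ,  0.37672878],
       [-0.00817418,  0.73037265,  0.68299998,  0.63986726],
       [ 0.        ,  0.        ,  0.        ,  1.        ]])}
{'time': 0.1, 'joint_positions': array([ 1.08230790e+00,  9.17385864e-02,  1.23173222e+00, -3.80797780e-05,
        1.81984061e+00, -5.67416725e-02]), 'qvel': array([-0.00020945, -0.00174632, -0.00272442, -0.00088595, -0.00197603,
       -0.00016982]), 'joint_torque': array([ 1.73491731e-03, -4.47860956e+01, -4.07566452e+01,  7.00845988e-02,
        2.85387650e-02, -1.21695302e-04]), 'tcp_pos': array([0.25099842, 0.54471539, 0.24366565]), 'eef_rot': array([[-9.08232256e-01,  4.18465734e-01, -7.74010889e-04],
       [ 4.18466445e-01,  9.08230961e-01, -1.53505833e-03],
       [ 6.06113427e-05, -1.71808707e-03, -9.99998522e-01]]), 'ft_force': array([-0.02284494,  0.36022008,  0.46620625]), 'wrist_torque': array([ 0.0209616 ,  0.07804769, -0.05593226]), 'finger_force': 0.0, 'opening': 0.08786134134602741}
```

View pics/top0.png

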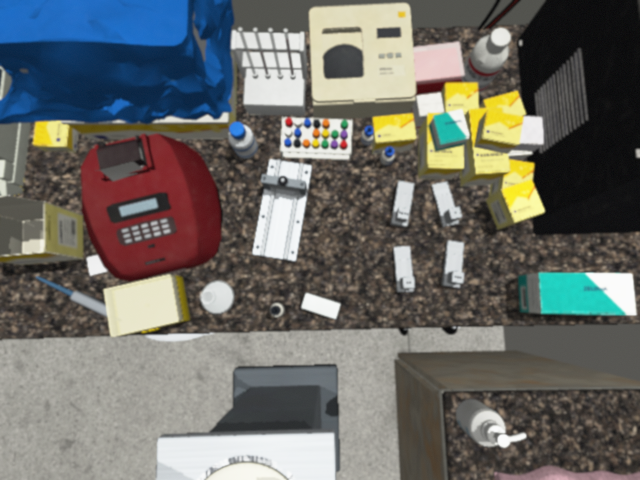

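View pics/side0.png

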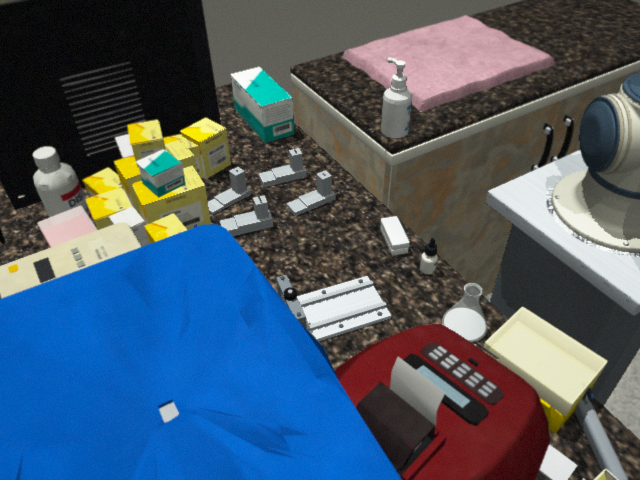

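The top view shows the bed at (282,210) with the gate at (285,182), and the gauges at (403,203), (447,203), (403,268) and (454,263). The flask is at (217,296), the dropper at (277,310) and the box at (321,305). Next I zoom in to read the dots.

Run:
```python
import cv2,numpy as np
t=cv2.imread("pics/top0.png")
a=cv2.resize(t[170:300,380:475],None,fx=4.5,fy=4.5,interpolation=cv2.INTER_CUBIC)
b=cv2.resize(t[150:270,245:320],None,fx=4.9,fy=4.9,interpolation=cv2.INTER_CUBIC)
h=585
a=cv2.resize(a,(int(a.shape[1]*h/a.shape[0]),h));b=cv2.resize(b,(int(b.shape[1]*h/b.shape[0]),h))
print(a.shape,b.shape)
cv2.imwrite("pics/c1.png",np.hstack([a,b])[:, :800])
s=cv2.imread("pics/side0.png")
cv2.imwrite("pics/c2.png",cv2.resize(s[140:240,195:345],None,fx=5.3,fy=5.3,interpolation=cv2.INTER_CUBIC))
```

```text
(585, 428, 3) (585, 366, 3)
```

View pics/c1.png

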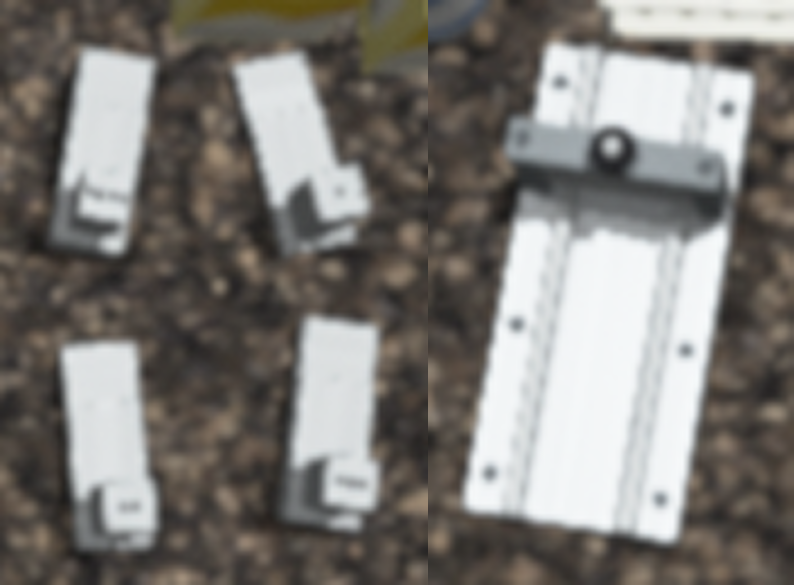

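View pics/c2.png

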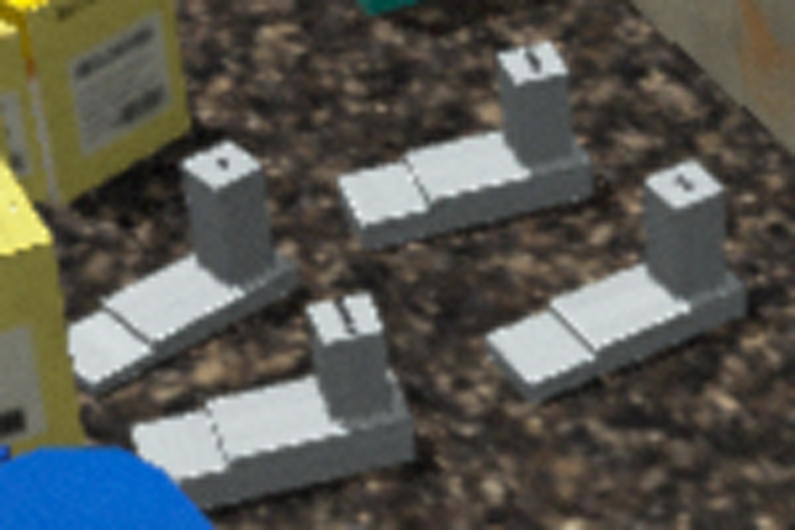

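The dots read as follows: gauge_1 is top right (447,203), gauge_2 bottom left (403,268), gauge_3 bottom right (454,263) and gauge_4 top left. Now I fit the poses.

```bash
cat > fit.py <<'E'
import numpy as np, json, os
from scipy.optimize import least_squares
from rig import bot
CM={n:bot.camera_model(n) for n in("top","side")}
def proj(n,P):
    m=CM[n];T=m["cam_to_world"];p=(np.asarray(P)-T[:3,3])@T[:3,:3]
    s=np.c_[p[:,0]/-p[:,2],-p[:,1]/-p[:,2]]; s=s*(1+m["k1"]*(s**2).sum(1,keepdims=True))
    K=m["intrinsics"]; return s*[K[0,0],K[1,1]]+[K[0,2],K[1,2]]
def place(q,L): # q=x,y,yaw ; L local
    c,s=np.cos(q[2]),np.sin(q[2]);L=np.asarray(L,float)/1000
    return np.c_[q[0]+c*L[:,0]-s*L[:,1],q[1]+s*L[:,0]+c*L[:,1],L[:,2]]
def fit(obs,q0): # obs {cam:(local,pix)}
    f=lambda q:np.concatenate([(proj(n,place(q,L))-p).ravel() for n,(L,p) in obs.items()])
    r=least_squares(f,q0,loss="soft_l1"); return r.x,r.fun.round(1)
tab=[(10,10,52),(10,-10,52),(-10,-10,52),(-10,10,52)]
E
cat > f0.py <<'E'
from fit import *
A=lambda p:np.array(p)/4.503+[380,170]
B=lambda p:(np.array(p)-[428,0])/4.877+[245,150]
S=lambda p:np.array(p)/5.3+[195,140]
def G(n,h):return [(70,15,n),(70,-15,n)],[(-15,15,h),(-15,-15,h)]
D={1:((6,9.5),[(233,65),(304,50),(290,252),(352,240),(307,182),(355,165),(371,212),(322,225)],[(183,160),(218,143),(263,158),(228,180)],None),
2:((9,12.5),[(62,345),(137,343),(80,548),(155,545),(100,483),(152,478),(157,528),(107,533)],[(645,182),(690,162),(724,182),(682,205)],[(487,343),(530,388)]),
3:((12,15.5),[(303,318),(379,322),(282,522),(362,528),(326,457),(378,458),(376,507),(323,505)],[(498,55),(555,42),(568,72),(510,84)],[(338,182),(362,223)])}
for k,((n,h),t,s,ns) in D.items():
    no,re=G(n,h)
    o={"top":(no+re+tab,A(t))}
    print(k,"top",fit(o,[.45,-.35,0]))
    # side tab: average only
    c={"side":([(0,0,52)],S(s).mean(0)[None])} if ns is None else {"side":([(0,0,52),(70,0,n)],S([np.mean(s,0),np.mean(ns,0)]))}
    print("  side",fit(c,[.45,-.35,0 if ns else .25])[0])
    print("  both",fit(o|c,[.45,-.35,0])[0])
bed=[(95,42,8),(95,-42,8),(-95,-42,8),(-95,42,8)]
ob={"top":(bed,B([(547,42),(754,73),(680,543),(465,512)]))}
q,r=fit(ob,[.45,-.05,0]);print("bed",q,r)
print(proj("side",place(q,bed)).round(1))
E
python3 f0.py
```

```text
1 top (array([ 0.53705805, -0.39172617,  0.19014844]), array([ 0.3,  0.4, -0.5,  0.5, -0.9,  0.7,  0.6, -0. ,  0.4, -1.5,  0.4,
       -0. , -0.3,  0. , -0.1, -0.5]))
  side [ 0.53702069 -0.39113393  0.25      ]
  both [ 0.53703043 -0.39167547  0.18967062]
2 top (array([ 0.41356201, -0.30078556,  0.02634028]), array([ 0.3,  0.2, -0.6, -0.2, -0. ,  0. , -0.6, -0.1,  0.6, -0.3,  0.2,
        0.2,  0.1,  0.4, -0.1, -0.2]))
  side [ 0.41432225 -0.2982321   0.05551196]
  both [ 0.41348322 -0.30054454  0.03463548]
3 top (array([ 0.4208205 , -0.38853224, -0.15495408]), array([-0.1, -0.1, -1. ,  1. ,  1. , -0.8, -0.5, -0. ,  0.5, -0.8,  0.2,
        0.5, -0.3,  0.7,  0.2, -0.3]))
  side [ 0.42186736 -0.38549625 -0.16714522]
  both [ 0.42084155 -0.38835355 -0.15115951]
bed [ 0.56197912 -0.07270725 -0.17350549] [ 0.   0.7 -0.2  0.4 -0.2 -0.5  0.3 -0.5]
[[264.3 354.8]
 [247.2 309.8]
 [366.4 273.9]
 [390.9 313.5]]
```

Run:
```python
import cv2
s=cv2.imread("pics/side0.png")
cv2.imwrite("pics/c3.png",cv2.resize(s[260:350,265:400],None,fx=5.9,fy=5.9,interpolation=cv2.INTER_CUBIC))
```

```text
(no output)
```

View pics/c3.png

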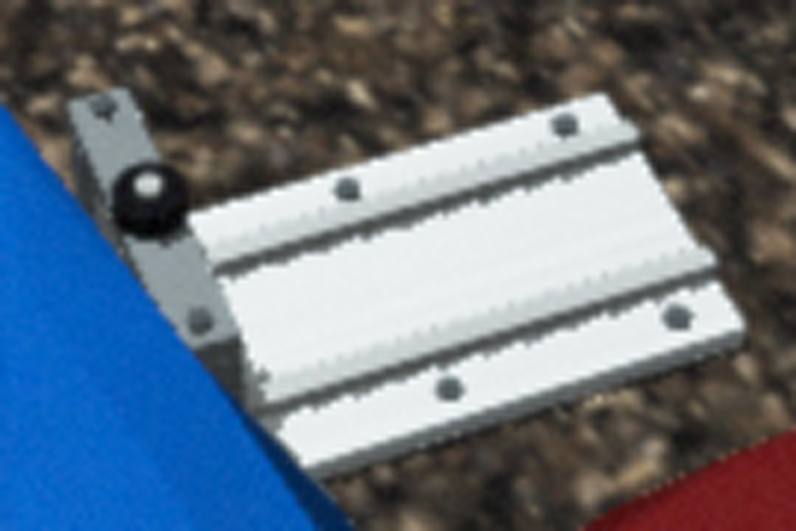

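Emit:
move_arm --plan '[{"delta_pos":[14.3,-46.7,0],"twist":[0,0,0.031],"grip":0.4},{"delta_pos":[14.3,-46.7,0],"twist":[0,0,0.031],"grip":0.4},{"delta_pos":[14.3,-46.7,0],"twist":[0,0,0.031],"grip":0.4},{"delta_pos":[14.3,-46.7,0],"twist":[0,0,0.031],"grip":0.4},{"delta_pos":[14.3,-46.7,0],"twist":[0,0,0.031],"grip":0.4},{"delta_pos":[14.3,-46.7,0],"twist":[0,0,0.031],"grip":0.4},{"delta_pos":[14.3,-46.7,0],"twist":[0,0,0.031],"grip":0.4},{"delta_pos":[14.3,-46.7,0],"twist":[0,0,0.031],"grip":0.4},{"delta_pos":[14.3,-46.7,0],"twist":[0,0,0.031],"grip":0.4},{"delta_pos":[14.3,-46.7,0],"twist":[0,0,0.031],"grip":0.4}]' --squeeze 15

```text
time: 1.1
tcp_pos: [0.3941, 0.076, 0.2445]
eef_rot: [[-0.993, 0.12, 0.0], [0.12, 0.993, 0.0], [-0.0, 0.0, -1.0]]
ft_force: [1.5, -0.1, 0.1]
opening: 0.0528
finger_force: 0.0
```

Emit:
move_arm --plan '[{"delta_pos":[14.3,-46.7,0],"twist":[0,0,0.031],"grip":0.4},{"delta_pos":[14.3,-46.7,0],"twist":[0,0,0.031],"grip":0.4},{"delta_pos":[14.3,-46.7,0],"twist":[0,0,0.031],"grip":0.4},{"delta_pos":[14.3,-46.7,0],"twist":[0,0,0.031],"grip":0.4},{"delta_pos":[14.3,-46.7,0],"twist":[0,0,0.031],"grip":0.4},{"delta_pos":[14.3,-46.7,0],"twist":[0,0,0.031],"grip":0.4},{"delta_pos":[14.3,-46.7,0],"twist":[0,0,0.031],"grip":0.4},{"delta_pos":[14.3,-46.7,0],"twist":[0,0,0.031],"grip":0.4},{"delta_pos":[14.3,-46.7,0],"twist":[0,0,0.031],"grip":0.4},{"delta_pos":[14.3,-46.7,0],"twist":[0,0,0.031],"grip":0.4},{"delta_pos":[0,0,0],"twist":[0,0,0],"grip":0.4},{"delta_pos":[0,0,0],"twist":[0,0,0],"grip":0.4}]'

```text
time: 2.3
tcp_pos: [0.5368, -0.3899, 0.2419]
eef_rot: [[-0.983, -0.185, -0.003], [-0.185, 0.983, 0.003], [0.003, 0.004, -1.0]]
ft_force: [-0.3, 0.6, 0.1]
opening: 0.0527
finger_force: 0.0
```

Emit:
move_arm --plan '[{"delta_pos":[0,0,-46],"grip":0.4},{"delta_pos":[0,-0.5,-46],"grip":0.4},{"delta_pos":[0,0,-46],"grip":0.4},{"delta_pos":[0,0,-40],"grip":0.4},{"delta_pos":[0,0,-20],"grip":0.4},{"delta_pos":[0,0,0],"grip":0.4},{"delta_pos":[0,0,0],"grip":0.4}]'

```text
validation failed for argument at $.pl...
```

Emit:
move_arm --plan '[{"delta_pos":[0,0,0],"grip":0.7},{"delta_pos":[0,0,0],"grip":1},{"delta_pos":[0,0,0],"grip":1},{"delta_pos":[0,0,0],"grip":1},{"delta_pos":[0,0,0],"grip":1},{"delta_pos":[0,0,0],"grip":1}]' --squeeze 20

```text
validation failed for argument at $.pl...
```

Emit:
move_arm --plan '[{"delta_pos":[0,0,-46],"twist":[0,0,0],"grip":0.4},{"delta_pos":[0,-0.5,-46],"twist":[0,0,0],"grip":0.4},{"delta_pos":[0,0,-46],"twist":[0,0,0],"grip":0.4},{"delta_pos":[0,0,-40],"twist":[0,0,0],"grip":0.4},{"delta_pos":[0,0,-20],"twist":[0,0,0],"grip":0.4},{"delta_pos":[0,0,0],"twist":[0,0,0],"grip":0.4},{"delta_pos":[0,0,0],"twist":[0,0,0],"grip":0.4}]'

```text
time: 3.0
tcp_pos: [0.5376, -0.3887, 0.0486]
eef_rot: [[-0.982, -0.188, 0.002], [-0.188, 0.982, -0.001], [-0.001, -0.001, -1.0]]
ft_force: [0.2, -0.6, 0.2]
opening: 0.0528
finger_force: 0.0
```

Emit:
move_arm --plan '[{"delta_pos":[0,0,0],"twist":[0,0,0],"grip":0.7},{"delta_pos":[0,0,0],"twist":[0,0,0],"grip":1},{"delta_pos":[0,0,0],"twist":[0,0,0],"grip":1},{"delta_pos":[0,0,0],"twist":[0,0,0],"grip":1},{"delta_pos":[0,0,0],"twist":[0,0,0],"grip":1},{"delta_pos":[0,0,0],"twist":[0,0,0],"grip":1}]' --squeeze 20

```text
time: 3.6
tcp_pos: [0.5373, -0.3898, 0.0472]
eef_rot: [[-0.982, -0.187, 0.001], [-0.187, 0.982, -0.0], [-0.0, -0.001, -1.0]]
ft_force: [0.3, -0.2, 2.0]
opening: 0.0197
finger_force: 20.0
```

Emit:
move_arm --plan '[{"delta_pos":[0,0,20],"twist":[0,0,0],"grip":1},{"delta_pos":[0,0,40],"twist":[0,0,0],"grip":1},{"delta_pos":[0,0,45],"twist":[0,0,0],"grip":1},{"delta_pos":[-3.4,46.7,0],"twist":[0,0,-0.052],"grip":1},{"delta_pos":[-3.4,46.7,0],"twist":[0,0,-0.052],"grip":1},{"delta_pos":[-3.4,46.7,0],"twist":[0,0,-0.052],"grip":1},{"delta_pos":[-3.4,46.7,0],"twist":[0,0,-0.052],"grip":1},{"delta_pos":[-3.4,46.7,0],"twist":[0,0,-0.052],"grip":1},{"delta_pos":[-3.4,46.7,0],"twist":[0,0,-0.052],"grip":1},{"delta_pos":[-3.4,46.7,0],"twist":[0,0,-0.052],"grip":1},{"delta_pos":[0,0,0],"twist":[0,0,0],"grip":1},{"delta_pos":[0,0,0],"twist":[0,0,0],"grip":1}]'

```text
time: 4.8
tcp_pos: [0.5132, -0.0619, 0.1514]
eef_rot: [[-0.985, 0.172, -0.0], [0.172, 0.985, -0.0], [0.0, -0.0, -1.0]]
ft_force: [-0.1, -0.7, -0.7]
opening: 0.02
finger_force: 20.0
```

```bash
cat > rep.py <<'E'
import numpy as np
from rig import bot
s=bot.read_state();p=s["tcp_pos"];R=s["eef_rot"]
g=np.array([.597,-.0777]);a=-.1735;u=np.array([np.cos(a),np.sin(a)]);n=np.array([-u[1],u[0]])
d=p[:2]-g
yaw=np.arctan2(-R[1,0],-R[0,0])
print("t",s["time"],"gate frame x,y mm",(d@u*1e3).round(1),(d@n*1e3).round(1),"z",round(p[2]*1e3,1),"yaw err",round(yaw-a,3),"F_u,F_n,Fz",(s["ft_force"][:2]@u).round(1),(s["ft_force"][:2]@n).round(1),s["ft_force"][2].round(1),"open",s["opening"].round(4), "tilt",R[:2,2].round(4))
E
python3 rep.py; python3 -c "
from rig import bot;import cv2
for n in('top','side'):cv2.imwrite(f'pics/{n}1.png',bot.get_image(n)[:,:,::-1])
import numpy as np
t=cv2.imread('pics/top1.png')[140:280,240:340];s=cv2.imread('pics/side1.png')[200:350,230:410]
h=580;cv2.imwrite('pics/d1.png',np.hstack([cv2.resize(i,(390,580) if 0 else (int(i.shape[1]*h/i.shape[0]),h),interpolation=cv2.INTER_CUBIC) for i in (t,)]))
cv2.imwrite('pics/d2.png',cv2.resize(s,None,fx=3.9,fy=3.9,interpolation=cv2.INTER_CUBIC))
"
```

```text
Traceback (most recent call last):
  File "rep.py", line 7, in <module>
    print("t",s["time"],"gate frame x,y mm",(d@u*1e3).round(1),(d@n*1e3).round(1),"z",round(p[2]*1e3,1),"yaw err",round(yaw-a,3),"F_u,F_n,Fz",(s["ft_force"][:2]@u).round(1),(s["ft_force"][:2]@n).round(1),s["ft_force"][2].round(1),"open",s["opening"].round(4), "tilt",R[:2,2].round(4))
                                                                                                                                                                                                                                             ^^^^^^^^^^^^^^^^^^
AttributeError: 'float' object has no attribute 'round'
```

Emit:
move_arm --plan '[{"delta_pos":[0,0,-40],"twist":[0,0,0],"grip":1},{"delta_pos":[0,0,-30],"twist":[0,0,0],"grip":1},{"delta_pos":[0,-0.5,-15],"twist":[0,0,0],"grip":1},{"delta_pos":[0,0,0],"twist":[0,0,0],"grip":1},{"delta_pos":[0,0,0],"twist":[0,0,0],"grip":1}]'

```text
time: 5.4
tcp_pos: [0.5138, -0.064, 0.0676]
eef_rot: [[-0.984, 0.176, 0.001], [0.176, 0.984, -0.0], [-0.001, -0.0, -1.0]]
ft_force: [0.0, -0.7, -0.9]
opening: 0.0202
finger_force: 20.0
```

```bash
sed -i 's/s\["opening"\].round(4)/round(float(s["opening"]),4)/' rep.py; python3 rep.py; python3 -c "
from rig import bot;import cv2
cv2.imwrite('pics/side2.png',bot.get_image('side')[:,:,::-1])
s=cv2.imread('pics/side2.png')[200:350,230:410]
cv2.imwrite('pics/d3.png',cv2.resize(s,None,fx=3.9,fy=3.9,interpolation=cv2.INTER_CUBIC))
"
```

```text
t 5.4 gate frame x,y mm -84.3 -0.9 z 67.6 yaw err -0.003 F_u,F_n,Fz 0.1 -0.7 -0.9 open 0.0202 tilt [ 0.0008 -0.0002]
```

View pics/d3.png

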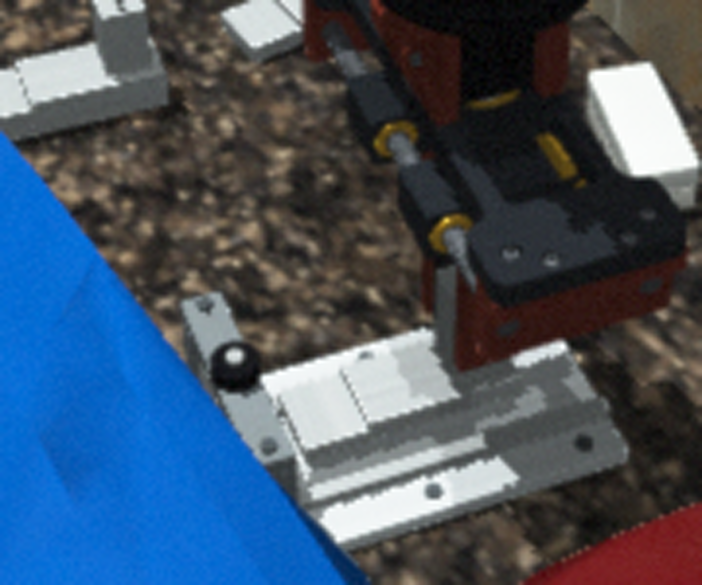

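```bash
cat > g.py <<'E'
from fit import *
def back(n,p,z):
    f=lambda q:(proj(n,[[q[0],q[1],z]])[0]-p); return least_squares(f,[.5,-.1]).x
def gf(w,off=(.001,.002)): # top-based bed frame, side offset
    b=np.array([.562+.035*.985,-.0727-.035*.1727]);d=w-np.array(off)-b
    a=-.1735;return (np.array([d@[np.cos(a),np.sin(a)],d@[-np.sin(a),np.cos(a)]])*1e3).round(1)
E
python3 -c "
from g import *
S=lambda p:np.array(p)/3.9+[230,200]
z=.0676-.0472
for p,h in(((341,362),9.5),((367,420),9.5),((282,400),6),((306,450),6)):print(gf(back('side',S(p),z+h/1e3)))
# rail edges check : rail top z=14 inner edge right front(side c3): 
S3=lambda p:np.array(p)/5.9+[265,260]
for p,h in(((603,93),8),((745,327),8),((638,130),14),((716,265),14)):print('bed',gf(back('side',S3(p),h/1e3)))
"
```

```text
[-40.3 -18.4]
[-39.   10.9]
[-14.7 -12.2]
[-14.7  12.9]
bed [-130.1  -40.2]
bed [-129.5   43.2]
bed [-130.4  -20.1]
bed [-129.    27.4]
```

Emit:
move_arm --plan '[{"delta_pos":[0.2,1.2,-4],"twist":[0,0,0],"grip":1},{"delta_pos":[0,0,-3],"twist":[0,0,0],"grip":1},{"delta_pos":[0,0,-3],"twist":[0,0,0],"grip":1},{"delta_pos":[0,0,0],"twist":[0,0,0],"grip":1},{"delta_pos":[0,0,0],"twist":[0,0,0],"grip":1}]'

```text
time: 5.95
tcp_pos: [0.5135, -0.0619, 0.0566]
eef_rot: [[-0.985, 0.175, -0.0], [0.175, 0.985, 0.0], [0.0, -0.0, -1.0]]
ft_force: [-0.0, -0.5, -0.9]
opening: 0.0198
finger_force: 20.0
```

```bash
python3 rep.py
```

```text
t 5.95 gate frame x,y mm -85.0 1.2 z 56.6 yaw err -0.002 F_u,F_n,Fz 0.1 -0.5 -0.9 open 0.0198 tilt [-0.0002  0.    ]
```

Emit:
move_arm --plan '[{"delta_pos":[0,0,-1],"twist":[0,0,0],"grip":1},{"delta_pos":[0,0,-1],"twist":[0,0,0],"grip":1},{"delta_pos":[0,0,0],"twist":[0,0,0],"grip":1}]'

```text
time: 6.25
tcp_pos: [0.5137, -0.062, 0.0551]
eef_rot: [[-0.985, 0.175, 0.001], [0.175, 0.985, -0.0], [-0.001, -0.0, -1.0]]
ft_force: [-0.3, 0.4, 2.7]
opening: 0.0196
finger_force: 20.0
```

```bash
python3 rep.py
```

```text
t 6.25 gate frame x,y mm -84.7 1.1 z 55.1 yaw err -0.002 F_u,F_n,Fz -0.4 0.4 2.7 open 0.0196 tilt [ 0.0007 -0.0001]
```

Emit:
move_arm --plan '[{"delta_pos":[3.94,-0.69,0],"twist":[0,0,0],"grip":1},{"delta_pos":[3.94,-0.69,0],"twist":[0,0,0],"grip":1},{"delta_pos":[3.94,-0.69,0],"twist":[0,0,0],"grip":1},{"delta_pos":[3.94,-0.69,0],"twist":[0,0,0],"grip":1},{"delta_pos":[3.94,-0.69,0],"twist":[0,0,0],"grip":1}]'

```text
time: 6.75
tcp_pos: [0.5337, -0.0655, 0.0551]
eef_rot: [[-0.985, 0.175, 0.0], [0.175, 0.985, -0.0], [-0.0, -0.0, -1.0]]
ft_force: [-3.1, -1.0, 6.4]
opening: 0.0196
finger_force: 20.0
```

```bash
python3 rep.py
```

```text
t 6.75 gate frame x,y mm -64.5 1.1 z 55.1 yaw err -0.002 F_u,F_n,Fz -2.9 -1.5 6.4 open 0.0196 tilt [ 0.0002 -0.0001]
```

Emit:
move_arm --plan '[{"delta_pos":[3.94,-0.69,0],"twist":[0,0,0],"grip":1},{"delta_pos":[3.94,-0.69,0],"twist":[0,0,0],"grip":1},{"delta_pos":[3.94,-0.69,0],"twist":[0,0,0],"grip":1}]'

```text
time: 7.05
tcp_pos: [0.5455, -0.0676, 0.0551]
eef_rot: [[-0.985, 0.175, 0.0], [0.175, 0.985, -0.0], [-0.0, -0.0, -1.0]]
ft_force: [-3.6, 0.6, 5.2]
opening: 0.0199
finger_force: 20.0
```

```bash
python3 rep.py
```

```text
t 7.05 gate frame x,y mm -52.5 1.1 z 55.1 yaw err -0.002 F_u,F_n,Fz -3.6 0.0 5.2 open 0.0199 tilt [ 0.0002 -0.0001]
```

Emit:
move_arm --plan '[{"delta_pos":[2.95,-0.52,0],"twist":[0,0,0],"grip":1},{"delta_pos":[2.95,-0.52,0],"twist":[0,0,0],"grip":1},{"delta_pos":[2.95,-0.52,0],"twist":[0,0,0],"grip":1}]'

```text
time: 7.35
tcp_pos: [0.5543, -0.0691, 0.0551]
eef_rot: [[-0.985, 0.175, 0.0], [0.175, 0.985, -0.0], [-0.0, 0.0, -1.0]]
ft_force: [-3.4, 0.6, 4.8]
opening: 0.0195
finger_force: 20.0
```

```bash
python3 rep.py
```

```text
t 7.35 gate frame x,y mm -43.5 1.1 z 55.1 yaw err -0.002 F_u,F_n,Fz -3.5 0.0 4.8 open 0.0195 tilt [ 0.0002 -0.    ]
```

Emit:
move_arm --plan '[{"delta_pos":[2.95,-0.52,0],"twist":[0,0,0],"grip":1},{"delta_pos":[2.95,-0.52,0],"twist":[0,0,0],"grip":1},{"delta_pos":[2.95,-0.52,0],"twist":[0,0,0],"grip":1},{"delta_pos":[0,0,0],"twist":[0,0,0],"grip":1},{"delta_pos":[0,0,0],"twist":[0,0,0],"grip":1},{"delta_pos":[0,0,0],"twist":[0,0,0],"grip":1}]'

```text
time: 7.95
tcp_pos: [0.5635, -0.0707, 0.0552]
eef_rot: [[-0.985, 0.175, 0.002], [0.175, 0.985, -0.0], [-0.002, -0.0, -1.0]]
ft_force: [0.6, 0.3, 4.3]
opening: 0.0199
finger_force: 20.0
```

```bash
python3 rep.py
```

```text
t 7.95 gate frame x,y mm -34.2 1.1 z 55.2 yaw err -0.002 F_u,F_n,Fz 0.6 0.4 4.3 open 0.0199 tilt [ 0.0018 -0.0003]
```

Emit:
move_arm --plan '[{"delta_pos":[-4.92,0.86,0.6],"twist":[0,0,0],"grip":1},{"delta_pos":[-9.85,1.73,0.4],"twist":[0,0,0],"grip":1},{"delta_pos":[-14.8,2.6,0],"twist":[0,0,0],"grip":1},{"delta_pos":[-14.8,2.6,0],"twist":[0,0,0],"grip":1},{"delta_pos":[-9.85,1.73,0],"twist":[0,0,0],"grip":1},{"delta_pos":[0,0,20],"twist":[0,0,0],"grip":1},{"delta_pos":[0,0,39],"twist":[0,0,0],"grip":1},{"delta_pos":[-3,-42,0],"twist":[0,0,0],"grip":1},{"delta_pos":[-3,-43,0],"twist":[0,0,0],"grip":1},{"delta_pos":[-3,-43,0],"twist":[0,0,0],"grip":1},{"delta_pos":[0,0,-30],"twist":[0,0,0],"grip":1},{"delta_pos":[0,0,-25],"twist":[0,0,0],"grip":1}]'

```text
time: 9.15
tcp_pos: [0.4983, -0.1902, 0.0581]
eef_rot: [[-0.984, 0.178, -0.001], [0.178, 0.984, 0.0], [0.001, 0.0, -1.0]]
ft_force: [0.4, 0.5, -1.6]
opening: 0.0201
finger_force: 20.0
```

Emit:
move_arm --plan '[{"delta_pos":[0,0,-8],"twist":[0,0,0],"grip":1},{"delta_pos":[0,0,-3],"twist":[0,0,0],"grip":1},{"delta_pos":[0,0,0],"twist":[0,0,0],"grip":1},{"delta_pos":[0,0,0],"twist":[0,0,0],"grip":1}]'

```text
time: 9.55
tcp_pos: [0.5001, -0.189, 0.0499]
eef_rot: [[-0.985, 0.174, 0.002], [0.174, 0.985, -0.001], [-0.002, -0.0, -1.0]]
ft_force: [0.6, 0.2, -1.7]
opening: 0.0199
finger_force: 20.0
```

Emit:
move_arm --plan '[{"delta_pos":[0,0,-1.5],"twist":[0,0,0],"grip":1},{"delta_pos":[0,0,-1],"twist":[0,0,0],"grip":1},{"delta_pos":[0,0,0],"twist":[0,0,0],"grip":1},{"delta_pos":[0,0,0],"twist":[0,0,0],"grip":1}]'

```text
time: 9.95
tcp_pos: [0.5, -0.1891, 0.0471]
eef_rot: [[-0.985, 0.175, 0.001], [0.175, 0.985, -0.0], [-0.001, -0.0, -1.0]]
ft_force: [-1.1, 1.4, 3.4]
opening: 0.0197
finger_force: 20.0
```

Emit:
move_arm --plan '[{"delta_pos":[0,0,0],"twist":[0,0,0],"grip":0.4},{"delta_pos":[0,0,0],"twist":[0,0,0],"grip":0.4},{"delta_pos":[0,0,0],"twist":[0,0,0],"grip":0.4},{"delta_pos":[0,0,25],"twist":[0,0,0],"grip":0.4},{"delta_pos":[0,0,45],"twist":[0,0,0],"grip":0.4},{"delta_pos":[-28.7,-36.8,0],"twist":[0,0,0.069],"grip":0.4},{"delta_pos":[-28.7,-36.8,0],"twist":[0,0,0.068],"grip":0.4},{"delta_pos":[-28.6,-36.8,0],"twist":[0,0,0.068],"grip":0.4},{"delta_pos":[0,0,0],"twist":[0,0,0],"grip":0.4},{"delta_pos":[0,0,0],"twist":[0,0,0],"grip":0.4}]'

```text
time: 10.95
tcp_pos: [0.4129, -0.3001, 0.116]
eef_rot: [[-1.0, -0.026, 0.0], [-0.026, 1.0, 0.001], [-0.0, 0.001, -1.0]]
ft_force: [0.2, 0.9, -0.1]
opening: 0.0525
finger_force: 0.0
```

Emit:
move_arm --plan '[{"delta_pos":[0,0,-40],"twist":[0,0,0],"grip":0.4},{"delta_pos":[0,0,-20],"twist":[0,0,0],"grip":0.4},{"delta_pos":[0,0,-10],"twist":[0,0,0],"grip":0.4},{"delta_pos":[0,0,0],"twist":[0,0,0],"grip":0.4},{"delta_pos":[0,0,0],"twist":[0,0,0],"grip":0.7},{"delta_pos":[0,0,0],"twist":[0,0,0],"grip":1},{"delta_pos":[0,0,0],"twist":[0,0,0],"grip":1},{"delta_pos":[0,0,0],"twist":[0,0,0],"grip":1},{"delta_pos":[0,0,0],"twist":[0,0,0],"grip":1},{"delta_pos":[0,0,0],"twist":[0,0,0],"grip":1}]'

```text
time: 11.95
tcp_pos: [0.4138, -0.2997, 0.0468]
eef_rot: [[-1.0, -0.029, 0.001], [-0.029, 1.0, -0.001], [-0.001, -0.001, -1.0]]
ft_force: [0.3, 1.7, 3.2]
opening: 0.0199
finger_force: 20.0
```

```bash
python3 rep.py; python3 -c "
from rig import bot;import cv2
s=bot.get_image('top')[150:320,250:480,::-1]
cv2.imwrite('pics/e1.png',cv2.resize(s,None,fx=3.4,fy=3.4,interpolation=cv2.INTER_CUBIC))"
```

```text
t 11.95 gate frame x,y mm -142.1 -250.3 z 46.8 yaw err 0.203 F_u,F_n,Fz -0.0 1.8 3.2 open 0.0199 tilt [ 0.0009 -0.0006]
```

View pics/e1.png

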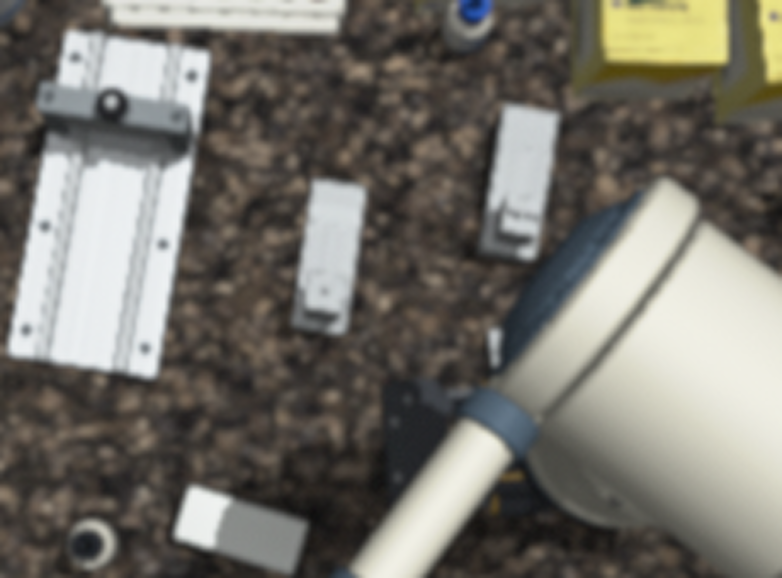

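Emit:
move_arm --plan '[{"delta_pos":[0,0,20],"twist":[0,0,0],"grip":1},{"delta_pos":[0,0,40],"twist":[0,0,0],"grip":1},{"delta_pos":[0,0,45],"twist":[0,0,0],"grip":1},{"delta_pos":[16.6,39.6,0],"twist":[0,0,-0.034],"grip":1},{"delta_pos":[16.6,39.6,0],"twist":[0,0,-0.034],"grip":1},{"delta_pos":[16.6,39.6,0],"twist":[0,0,-0.034],"grip":1},{"delta_pos":[16.6,39.6,0],"twist":[0,0,-0.034],"grip":1},{"delta_pos":[16.6,39.6,0],"twist":[0,0,-0.034],"grip":1},{"delta_pos":[16.6,39.6,0],"twist":[0,0,-0.034],"grip":1},{"delta_pos":[0,0,0],"twist":[0,0,0],"grip":1},{"delta_pos":[0,0,0],"twist":[0,0,0],"grip":1}]'

```text
time: 13.1
tcp_pos: [0.513, -0.0612, 0.1505]
eef_rot: [[-0.985, 0.171, -0.001], [0.171, 0.985, -0.0], [0.001, -0.001, -1.0]]
ft_force: [0.0, -0.0, -1.3]
opening: 0.0198
finger_force: 20.0
```

Emit:
move_arm --plan '[{"delta_pos":[0,0,-40],"twist":[0,0,0],"grip":1},{"delta_pos":[0,0,-30],"twist":[0,0,0],"grip":1},{"delta_pos":[0,0,-15],"twist":[0,0,0],"grip":1},{"delta_pos":[0,0,0],"twist":[0,0,0],"grip":1},{"delta_pos":[0,0,0],"twist":[0,0,0],"grip":1}]'

```text
time: 13.6
tcp_pos: [0.5134, -0.0627, 0.0672]
eef_rot: [[-0.985, 0.175, 0.001], [0.175, 0.985, -0.0], [-0.001, -0.0, -1.0]]
ft_force: [0.6, 0.6, -0.4]
opening: 0.0196
finger_force: 20.0
```

```bash
python3 rep.py;python3 -c "
from g import *
print(back('top',np.array([323,292])/3.4+[250,150],.052))"
```

```text
t 13.6 gate frame x,y mm -84.9 0.3 z 67.2 yaw err -0.002 F_u,F_n,Fz 0.5 0.7 -0.4 open 0.0196 tilt [ 0.0009 -0.0003]
[ 0.50021544 -0.18961233]
```

Emit:
move_arm --plan '[{"delta_pos":[-0.2,-1,-4],"twist":[0,0,0],"grip":1},{"delta_pos":[0,0,-3],"twist":[0,0,0],"grip":1},{"delta_pos":[0,0,-3],"twist":[0,0,0],"grip":1},{"delta_pos":[0,0,-1],"twist":[0,0,0],"grip":1},{"delta_pos":[0,0,-1],"twist":[0,0,0],"grip":1},{"delta_pos":[0,0,0],"twist":[0,0,0],"grip":1},{"delta_pos":[0,0,0],"twist":[0,0,0],"grip":1}]'

```text
time: 14.3
tcp_pos: [0.5131, -0.0629, 0.0548]
eef_rot: [[-0.985, 0.174, 0.001], [0.174, 0.985, -0.0], [-0.001, -0.0, -1.0]]
ft_force: [-2.7, 0.8, 4.0]
opening: 0.0199
finger_force: 20.0
```

```bash
sed -i 's/\[.597,-.0777\]/[.5965,-.0787]/' rep.py; python3 rep.py
```

```text
t 14.3 gate frame x,y mm -84.9 1.2 z 54.8 yaw err -0.001 F_u,F_n,Fz -2.8 0.3 4.0 open 0.0199 tilt [ 0.0005 -0.0001]
```

Emit:
move_arm --plan '[{"delta_pos":[3.94,-0.7,0],"twist":[0,0,0],"grip":1},{"delta_pos":[3.94,-0.7,0],"twist":[0,0,0],"grip":1},{"delta_pos":[3.94,-0.7,0],"twist":[0,0,0],"grip":1},{"delta_pos":[2.95,-0.52,0],"twist":[0,0,0],"grip":1},{"delta_pos":[2.95,-0.52,0],"twist":[0,0,0],"grip":1},{"delta_pos":[2.95,-0.52,0],"twist":[0,0,0],"grip":1},{"delta_pos":[2.95,-0.52,0],"twist":[0,0,0],"grip":1}]'

```text
time: 15.0
tcp_pos: [0.537, -0.0671, 0.0548]
eef_rot: [[-0.985, 0.174, 0.001], [0.174, 0.985, -0.0], [-0.001, -0.0, -1.0]]
ft_force: [-3.9, 0.4, 6.6]
opening: 0.0194
finger_force: 20.0
```

```bash
python3 rep.py
```

```text
t 15.0 gate frame x,y mm -60.6 1.1 z 54.8 yaw err -0.001 F_u,F_n,Fz -3.9 -0.3 6.6 open 0.0194 tilt [ 0.0005 -0.0001]
```

Emit:
move_arm --plan '[{"delta_pos":[1.97,-0.34,0],"twist":[0,0,0],"grip":1},{"delta_pos":[1.97,-0.34,0],"twist":[0,0,0],"grip":1},{"delta_pos":[1.97,-0.34,0],"twist":[0,0,0],"grip":1},{"delta_pos":[1.97,-0.34,0],"twist":[0,0,0],"grip":1},{"delta_pos":[1,-0.17,0],"twist":[0,0,0],"grip":1},{"delta_pos":[1,-0.17,0],"twist":[0,0,0],"grip":1}]'

```text
time: 15.6
tcp_pos: [0.5468, -0.0688, 0.0548]
eef_rot: [[-0.985, 0.174, 0.0], [0.174, 0.985, -0.0], [-0.0, -0.0, -1.0]]
ft_force: [-3.1, 0.8, 5.4]
opening: 0.0202
finger_force: 20.0
```

```bash
python3 rep.py
```

```text
t 15.6 gate frame x,y mm -50.7 1.1 z 54.8 yaw err -0.001 F_u,F_n,Fz -3.2 0.2 5.4 open 0.0202 tilt [ 0.0004 -0.0002]
```

Emit:
move_arm --plan '[{"delta_pos":[1,-0.17,0],"twist":[0,0,0],"grip":1},{"delta_pos":[1,-0.17,0],"twist":[0,0,0],"grip":1},{"delta_pos":[1,-0.17,0],"twist":[0,0,0],"grip":1}]' --squeeze 10

```text
time: 15.9
tcp_pos: [0.5498, -0.0693, 0.0548]
eef_rot: [[-0.985, 0.174, 0.0], [0.174, 0.985, -0.0], [-0.001, -0.0, -1.0]]
ft_force: [-3.5, 1.2, 5.7]
opening: 0.0197
finger_force: 10.0
```

Emit:
move_arm --plan '[{"delta_pos":[0.5,-0.09,0],"twist":[0,0,0],"grip":1},{"delta_pos":[0.5,-0.09,0],"twist":[0,0,0],"grip":1},{"delta_pos":[0.5,-0.09,0],"twist":[0,0,0],"grip":1}]'

```text
time: 16.2
tcp_pos: [0.5512, -0.0696, 0.0548]
eef_rot: [[-0.985, 0.174, 0.0], [0.174, 0.985, -0.0], [-0.0, -0.0, -1.0]]
ft_force: [-3.9, 1.7, 6.2]
opening: 0.0198
finger_force: 10.0
```

```bash
python3 rep.py
```

```text
t 16.2 gate frame x,y mm -46.2 1.2 z 54.8 yaw err -0.001 F_u,F_n,Fz -4.2 1.0 6.2 open 0.0198 tilt [ 0.0004 -0.0001]
```

Emit:
move_arm --plan '[{"delta_pos":[0.5,-0.09,0],"twist":[0,0,0],"grip":1},{"delta_pos":[0.5,-0.09,0],"twist":[0,0,0],"grip":1}]'

```text
time: 16.4
tcp_pos: [0.5523, -0.0698, 0.0548]
eef_rot: [[-0.985, 0.174, 0.0], [0.174, 0.985, -0.0], [-0.0, 0.0, -1.0]]
ft_force: [-4.3, 1.2, 6.5]
opening: 0.0202
finger_force: 10.0
```

Emit:
move_arm --plan '[{"delta_pos":[0.5,-0.09,0],"twist":[0,0,0],"grip":1},{"delta_pos":[0.5,-0.09,0],"twist":[0,0,0],"grip":1}]'

```text
time: 16.6
tcp_pos: [0.5532, -0.0699, 0.0548]
eef_rot: [[-0.985, 0.174, 0.0], [0.174, 0.985, -0.0], [-0.0, 0.0, -1.0]]
ft_force: [-2.9, 0.4, 5.8]
opening: 0.0199
finger_force: 10.0
```

Emit:
move_arm --plan '[{"delta_pos":[0.5,-0.09,0],"twist":[0,0,0],"grip":1},{"delta_pos":[0.5,-0.09,0],"twist":[0,0,0],"grip":1}]'

```text
time: 16.8
tcp_pos: [0.5542, -0.0701, 0.0548]
eef_rot: [[-0.985, 0.174, 0.0], [0.174, 0.985, -0.0], [-0.0, -0.0, -1.0]]
ft_force: [-2.9, 0.6, 5.4]
opening: 0.0195
finger_force: 10.0
```

Emit:
move_arm --plan '[{"delta_pos":[0.5,-0.09,0],"twist":[0,0,0],"grip":1},{"delta_pos":[0.5,-0.09,0],"twist":[0,0,0],"grip":1}]'

```text
time: 17.0
tcp_pos: [0.5553, -0.0703, 0.0548]
eef_rot: [[-0.985, 0.174, 0.0], [0.174, 0.985, -0.0], [-0.0, 0.0, -1.0]]
ft_force: [-3.8, 0.5, 6.1]
opening: 0.0197
finger_force: 10.0
```

Emit:
move_arm --plan '[{"delta_pos":[0.5,-0.09,0],"twist":[0,0,0],"grip":1},{"delta_pos":[0.5,-0.09,0],"twist":[0,0,0],"grip":1}]'

```text
time: 17.2
tcp_pos: [0.5563, -0.0705, 0.0549]
eef_rot: [[-0.985, 0.174, 0.0], [0.174, 0.985, -0.0], [-0.001, 0.0, -1.0]]
ft_force: [-3.7, 1.2, 5.8]
opening: 0.0199
finger_force: 10.0
```

Emit:
move_arm --plan '[{"delta_pos":[0.5,-0.09,0],"twist":[0,0,0],"grip":1},{"delta_pos":[0.5,-0.09,0],"twist":[0,0,0],"grip":1}]'

```text
time: 17.4
tcp_pos: [0.5572, -0.0706, 0.0548]
eef_rot: [[-0.985, 0.174, 0.0], [0.174, 0.985, -0.0], [-0.0, 0.0, -1.0]]
ft_force: [-3.6, 0.6, 7.4]
opening: 0.0203
finger_force: 10.0
```

Emit:
move_arm --plan '[{"delta_pos":[0.98,-0.17,0],"twist":[0,0,0],"grip":1},{"delta_pos":[0.98,-0.17,0],"twist":[0,0,0],"grip":1}]'

```text
time: 17.6
tcp_pos: [0.5592, -0.071, 0.0548]
eef_rot: [[-0.985, 0.174, 0.0], [0.174, 0.985, -0.0], [-0.0, 0.0, -1.0]]
ft_force: [-3.0, 0.8, 5.5]
opening: 0.0198
finger_force: 10.0
```

Emit:
move_arm --plan '[{"delta_pos":[0.98,-0.17,0],"twist":[0,0,0],"grip":1},{"delta_pos":[0.98,-0.17,0],"twist":[0,0,0],"grip":1}]'

```text
time: 17.8
tcp_pos: [0.5612, -0.0713, 0.0548]
eef_rot: [[-0.985, 0.174, 0.0], [0.174, 0.985, -0.0], [-0.0, 0.0, -1.0]]
ft_force: [-4.2, 0.4, 5.7]
opening: 0.02
finger_force: 10.0
```

```bash
python3 rep.py; python3 -c "
from rig import bot;import cv2
s=bot.get_image('side')[220:340,250:410,::-1]
cv2.imwrite('pics/f1.png',cv2.resize(s,None,fx=4.9,fy=4.9,interpolation=cv2.INTER_CUBIC))"
```

```text
t 17.8 gate frame x,y mm -36.1 1.2 z 54.8 yaw err -0.001 F_u,F_n,Fz -4.2 -0.4 5.7 open 0.02 tilt [ 0.0004 -0.0001]
```

View pics/f1.png

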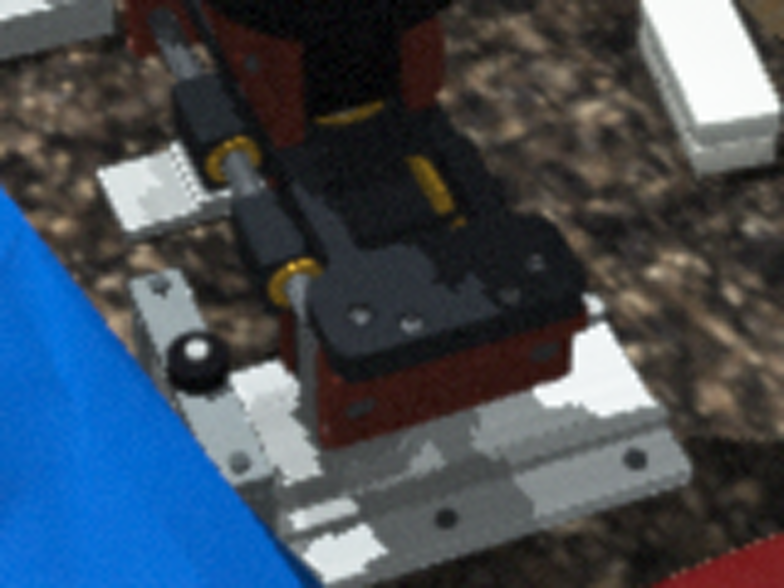

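Emit:
move_arm --plan '[{"delta_pos":[-4.92,0.86,0.6],"twist":[0,0,0],"grip":1},{"delta_pos":[-9.85,1.73,0.4],"twist":[0,0,0],"grip":1},{"delta_pos":[-14.8,2.6,0],"twist":[0,0,0],"grip":1},{"delta_pos":[-14.8,2.6,0],"twist":[0,0,0],"grip":1},{"delta_pos":[-4.92,0.86,0],"twist":[0,0,0],"grip":1},{"delta_pos":[0,0,35],"twist":[0,0,0],"grip":1},{"delta_pos":[0,0,44],"twist":[0,0,0],"grip":1},{"delta_pos":[-20.4,-37.4,0],"twist":[0,0,0],"grip":1},{"delta_pos":[-20.4,-37.4,0],"twist":[0,0,0],"grip":1},{"delta_pos":[-20.4,-37.4,0],"twist":[0,0,0],"grip":1},{"delta_pos":[-20.4,-37.4,0],"twist":[0,0,0],"grip":1},{"delta_pos":[-20.4,-37.4,0],"twist":[0,0,0],"grip":1}]' --squeeze 20

```text
time: 19.05
tcp_pos: [0.4082, -0.2507, 0.1335]
eef_rot: [[-0.985, 0.174, -0.001], [0.174, 0.985, 0.0], [0.001, 0.0, -1.0]]
ft_force: [0.5, -1.0, -1.3]
opening: 0.0201
finger_force: 20.0
```

Emit:
move_arm --plan '[{"delta_pos":[0,0,-40],"twist":[0,0,0],"grip":1},{"delta_pos":[0,0,-30],"twist":[0,0,0],"grip":1},{"delta_pos":[0,0,-12],"twist":[0,0,0],"grip":1},{"delta_pos":[0,0,-3],"twist":[0,0,0],"grip":1},{"delta_pos":[0,0,0],"twist":[0,0,0],"grip":1},{"delta_pos":[0,0,0],"twist":[0,0,0],"grip":1}]'

```text
time: 19.65
tcp_pos: [0.4105, -0.2499, 0.0508]
eef_rot: [[-0.985, 0.173, 0.002], [0.173, 0.985, -0.001], [-0.002, -0.001, -1.0]]
ft_force: [0.2, -0.2, -0.8]
opening: 0.0197
finger_force: 20.0
```

Emit:
move_arm --plan '[{"delta_pos":[0,0,-2],"twist":[0,0,0],"grip":1},{"delta_pos":[0,0,-1],"twist":[0,0,0],"grip":1},{"delta_pos":[0,0,-0.7],"twist":[0,0,0],"grip":1},{"delta_pos":[0,0,0],"twist":[0,0,0],"grip":1},{"delta_pos":[0,0,0],"twist":[0,0,0],"grip":1}]'

```text
time: 20.15
tcp_pos: [0.4101, -0.2499, 0.0468]
eef_rot: [[-0.985, 0.174, 0.002], [0.174, 0.985, -0.001], [-0.002, -0.001, -1.0]]
ft_force: [-0.5, 1.1, 5.9]
opening: 0.0202
finger_force: 20.0
```

Emit:
move_arm --plan '[{"delta_pos":[0,0,0],"twist":[0,0,0],"grip":0.4},{"delta_pos":[0,0,0],"twist":[0,0,0],"grip":0.4},{"delta_pos":[0,0,0],"twist":[0,0,0],"grip":0.4},{"delta_pos":[0,0,25],"twist":[0,0,0],"grip":0.4},{"delta_pos":[0,0,45],"twist":[0,0,0],"grip":0.4},{"delta_pos":[3.4,-46.2,0],"twist":[0,0,0.007],"grip":0.4},{"delta_pos":[3.4,-46.2,0],"twist":[0,0,0.007],"grip":0.4},{"delta_pos":[3.4,-46.2,0],"twist":[0,0,0.006],"grip":0.4},{"delta_pos":[0,0,0],"twist":[0,0,0],"grip":0.4},{"delta_pos":[0,0,0],"twist":[0,0,0],"grip":0.4}]'

```text
time: 21.15
tcp_pos: [0.4193, -0.3887, 0.1142]
eef_rot: [[-0.988, 0.156, -0.001], [0.156, 0.988, 0.002], [0.002, 0.002, -1.0]]
ft_force: [-0.3, 0.2, -0.5]
opening: 0.0528
finger_force: 0.0
```

Emit:
move_arm --plan '[{"delta_pos":[1,0,-38],"twist":[0,0,0],"grip":0.4},{"delta_pos":[0,0,-20],"twist":[0,0,0],"grip":0.4},{"delta_pos":[0,0,-10],"twist":[0,0,0],"grip":0.4},{"delta_pos":[0,0,0],"twist":[0,0,0],"grip":0.4},{"delta_pos":[0,0,0],"twist":[0,0,0],"grip":0.7},{"delta_pos":[0,0,0],"twist":[0,0,0],"grip":1},{"delta_pos":[0,0,0],"twist":[0,0,0],"grip":1},{"delta_pos":[0,0,0],"twist":[0,0,0],"grip":1},{"delta_pos":[0,0,0],"twist":[0,0,0],"grip":1},{"delta_pos":[0,0,0],"twist":[0,0,0],"grip":1}]'

```text
time: 22.15
tcp_pos: [0.421, -0.3884, 0.0481]
eef_rot: [[-0.988, 0.154, 0.001], [0.154, 0.988, -0.001], [-0.001, -0.0, -1.0]]
ft_force: [0.7, 1.0, 3.1]
opening: 0.0199
finger_force: 20.0
```

```bash
python3 rep.py
```

```text
t 22.15 gate frame x,y mm -119.4 -335.4 z 48.1 yaw err 0.019 F_u,F_n,Fz 0.5 1.1 3.1 open 0.0199 tilt [ 0.0007 -0.0005]
```

Emit:
move_arm --plan '[{"delta_pos":[0,0,20],"twist":[0,0,0],"grip":1},{"delta_pos":[0,0,40],"twist":[0,0,0],"grip":1},{"delta_pos":[0,0,45],"twist":[0,0,0],"grip":1},{"delta_pos":[11.5,40.5,0],"twist":[0,0,-0.0024],"grip":1},{"delta_pos":[11.5,40.5,0],"twist":[0,0,-0.0024],"grip":1},{"delta_pos":[11.5,40.5,0],"twist":[0,0,-0.0024],"grip":1},{"delta_pos":[11.5,40.5,0],"twist":[0,0,-0.0024],"grip":1},{"delta_pos":[11.5,40.5,0],"twist":[0,0,-0.0024],"grip":1},{"delta_pos":[11.5,40.5,0],"twist":[0,0,-0.0024],"grip":1},{"delta_pos":[11.5,40.5,0],"twist":[0,0,-0.0024],"grip":1},{"delta_pos":[11.5,40.5,0],"twist":[0,0,-0.0024],"grip":1},{"delta_pos":[0,0,0],"twist":[0,0,0],"grip":1}]'

```text
time: 23.35
tcp_pos: [0.5133, -0.0598, 0.1518]
eef_rot: [[-0.986, 0.168, -0.001], [0.168, 0.986, 0.002], [0.001, 0.002, -1.0]]
ft_force: [-0.5, -1.0, -1.9]
opening: 0.0198
finger_force: 20.0
```

Emit:
move_arm --plan '[{"delta_pos":[0,0,-40],"twist":[0,0,0],"grip":1},{"delta_pos":[0,0,-30],"twist":[0,0,0],"grip":1},{"delta_pos":[0,0,-15],"twist":[0,0,0],"grip":1},{"delta_pos":[0,0,0],"twist":[0,0,0],"grip":1},{"delta_pos":[0,0,0],"twist":[0,0,0],"grip":1}]'

```text
time: 23.85
tcp_pos: [0.5131, -0.0648, 0.0683]
eef_rot: [[-0.985, 0.174, 0.001], [0.174, 0.985, -0.0], [-0.001, -0.0, -1.0]]
ft_force: [0.5, 0.3, -2.7]
opening: 0.0199
finger_force: 20.0
```

```bash
python3 rep.py
```

```text
t 23.85 gate frame x,y mm -84.6 -0.7 z 68.3 yaw err -0.001 F_u,F_n,Fz 0.4 0.3 -2.7 open 0.0199 tilt [ 0.0007 -0.0003]
```

Emit:
move_arm --plan '[{"delta_pos":[0.1,0.7,-4],"twist":[0,0,0],"grip":1},{"delta_pos":[0,0,-3],"twist":[0,0,0],"grip":1},{"delta_pos":[0,0,-3],"twist":[0,0,0],"grip":1},{"delta_pos":[0,0,-1],"twist":[0,0,0],"grip":1},{"delta_pos":[0,0,-1],"twist":[0,0,0],"grip":1},{"delta_pos":[0,0,0],"twist":[0,0,0],"grip":1},{"delta_pos":[0,0,0],"twist":[0,0,0],"grip":1}]'

```text
time: 24.55
tcp_pos: [0.513, -0.0636, 0.0561]
eef_rot: [[-0.985, 0.173, 0.001], [0.173, 0.985, -0.0], [-0.001, -0.0, -1.0]]
ft_force: [-2.4, 1.1, 3.2]
opening: 0.0196
finger_force: 20.0
```

```bash
python3 rep.py
```

```text
t 24.55 gate frame x,y mm -84.9 0.5 z 56.1 yaw err -0.0 F_u,F_n,Fz -2.6 0.6 3.2 open 0.0196 tilt [ 0.0005 -0.0002]
```

Emit:
move_arm --plan '[{"delta_pos":[2.95,-0.52,0],"twist":[0,0,0],"grip":1},{"delta_pos":[2.95,-0.52,0],"twist":[0,0,0],"grip":1},{"delta_pos":[2.95,-0.52,0],"twist":[0,0,0],"grip":1},{"delta_pos":[1.97,-0.34,0],"twist":[0,0,0],"grip":1},{"delta_pos":[0.98,-0.17,0],"twist":[0,0,0],"grip":1},{"delta_pos":[0.98,-0.17,0],"twist":[0,0,0],"grip":1}]' --squeeze 10

```text
time: 25.15
tcp_pos: [0.526, -0.0658, 0.0561]
eef_rot: [[-0.985, 0.173, 0.0], [0.173, 0.985, -0.0], [-0.0, 0.0, -1.0]]
ft_force: [-3.2, 0.4, 5.6]
opening: 0.0201
finger_force: 10.0
```

Emit:
move_arm --plan '[{"delta_pos":[0.98,-0.17,0],"twist":[0,0,0],"grip":1},{"delta_pos":[0.98,-0.17,0],"twist":[0,0,0],"grip":1},{"delta_pos":[0.98,-0.17,0],"twist":[0,0,0],"grip":1},{"delta_pos":[0.98,-0.17,0],"twist":[0,0,0],"grip":1}]'

```text
time: 25.55
tcp_pos: [0.5299, -0.0665, 0.0561]
eef_rot: [[-0.985, 0.173, 0.0], [0.173, 0.985, -0.0], [-0.0, -0.0, -1.0]]
ft_force: [-4.6, -0.6, 6.5]
opening: 0.0199
finger_force: 10.0
```

```bash
python3 rep.py
```

```text
t 25.55 gate frame x,y mm -67.7 0.5 z 56.1 yaw err -0.0 F_u,F_n,Fz -4.4 -1.4 6.5 open 0.0199 tilt [ 0.0004 -0.0001]
```

Nose entry looks smooth, so I go on to about -49.

Emit:
move_arm --plan '[{"delta_pos":[0.98,-0.17,0],"twist":[0,0,0],"grip":1},{"delta_pos":[0.98,-0.17,0],"twist":[0,0,0],"grip":1},{"delta_pos":[0.98,-0.17,0],"twist":[0,0,0],"grip":1},{"delta_pos":[0.98,-0.17,0],"twist":[0,0,0],"grip":1},{"delta_pos":[0.98,-0.17,0],"twist":[0,0,0],"grip":1}]'

```text
time: 26.05
tcp_pos: [0.5348, -0.0674, 0.0561]
eef_rot: [[-0.985, 0.173, 0.0], [0.173, 0.985, -0.0], [-0.0, -0.0, -1.0]]
ft_force: [-3.9, 0.4, 6.2]
opening: 0.0199
finger_force: 10.0
```

Emit:
move_arm --plan '[{"delta_pos":[1.97,-0.34,0],"twist":[0,0,0],"grip":1},{"delta_pos":[1.97,-0.34,0],"twist":[0,0,0],"grip":1},{"delta_pos":[1.97,-0.34,0],"twist":[0,0,0],"grip":1},{"delta_pos":[1.97,-0.34,0],"twist":[0,0,0],"grip":1},{"delta_pos":[1.97,-0.34,0],"twist":[0,0,0],"grip":1},{"delta_pos":[1.97,-0.34,0],"twist":[0,0,0],"grip":1}]'

```text
time: 26.65
tcp_pos: [0.5466, -0.0694, 0.0561]
eef_rot: [[-0.985, 0.173, 0.0], [0.173, 0.985, -0.0], [-0.0, -0.0, -1.0]]
ft_force: [-3.6, 0.7, 5.6]
opening: 0.0196
finger_force: 10.0
```

```bash
python3 rep.py
```

```text
t 26.65 gate frame x,y mm -50.7 0.5 z 56.1 yaw err -0.0 F_u,F_n,Fz -3.6 0.1 5.6 open 0.0196 tilt [ 0.0004 -0.0001]
```

Emit:
move_arm --plan '[{"delta_pos":[0.98,-0.17,0],"twist":[0,0,0],"grip":1},{"delta_pos":[0.98,-0.17,0],"twist":[0,0,0],"grip":1},{"delta_pos":[0.5,-0.09,0],"twist":[0,0,0],"grip":1},{"delta_pos":[0.5,-0.09,0],"twist":[0,0,0],"grip":1}]'

```text
time: 27.05
tcp_pos: [0.5495, -0.0699, 0.0561]
eef_rot: [[-0.985, 0.173, 0.0], [0.173, 0.985, -0.0], [-0.0, -0.0, -1.0]]
ft_force: [-4.0, 0.2, 6.2]
opening: 0.0199
finger_force: 10.0
```

Emit:
move_arm --plan '[{"delta_pos":[0.5,-0.09,0],"twist":[0,0,0],"grip":1},{"delta_pos":[0.5,-0.09,0],"twist":[0,0,0],"grip":1}]'

```text
time: 27.25
tcp_pos: [0.5506, -0.0701, 0.0562]
eef_rot: [[-0.985, 0.173, 0.001], [0.173, 0.985, -0.0], [-0.001, -0.0, -1.0]]
ft_force: [-4.9, 1.4, 6.6]
opening: 0.0198
finger_force: 10.0
```

Emit:
move_arm --plan '[{"delta_pos":[0.5,-0.09,0],"twist":[0,0,0],"grip":1}]'

```text
time: 27.35
tcp_pos: [0.551, -0.0702, 0.0561]
eef_rot: [[-0.985, 0.173, 0.0], [0.173, 0.985, -0.0], [-0.0, 0.0, -1.0]]
ft_force: [-4.2, 0.8, 5.8]
opening: 0.0199
finger_force: 10.0
```

Emit:
move_arm --plan '[{"delta_pos":[0.5,-0.09,0],"twist":[0,0,0],"grip":1}]'

```text
time: 27.45
tcp_pos: [0.5515, -0.0703, 0.0561]
eef_rot: [[-0.985, 0.173, 0.0], [0.173, 0.985, -0.0], [-0.0, -0.0, -1.0]]
ft_force: [-3.7, -0.2, 6.0]
opening: 0.0202
finger_force: 10.0
```

Now -45.7.

Emit:
move_arm --plan '[{"delta_pos":[0.4,-0.07,0],"twist":[0,0,0],"grip":1}]'

```text
time: 27.55
tcp_pos: [0.5519, -0.0703, 0.0561]
eef_rot: [[-0.985, 0.173, 0.0], [0.173, 0.985, -0.0], [-0.0, 0.0, -1.0]]
ft_force: [-4.0, 1.2, 5.0]
opening: 0.0202
finger_force: 10.0
```

Emit:
move_arm --plan '[{"delta_pos":[0.4,-0.07,0],"twist":[0,0,0],"grip":1}]'

```text
time: 27.65
tcp_pos: [0.5523, -0.0704, 0.0561]
eef_rot: [[-0.985, 0.173, 0.0], [0.173, 0.985, -0.0], [-0.0, -0.0, -1.0]]
ft_force: [-4.7, 0.4, 5.3]
opening: 0.02
finger_force: 10.0
```

Emit:
move_arm --plan '[{"delta_pos":[0.4,-0.07,0],"twist":[0,0,0],"grip":1}]'

```text
time: 27.75
tcp_pos: [0.5526, -0.0705, 0.0561]
eef_rot: [[-0.985, 0.173, -0.0], [0.173, 0.985, -0.0], [0.0, -0.0, -1.0]]
ft_force: [-6.5, 1.3, 6.9]
opening: 0.0197
finger_force: 10.0
```

```bash
python3 rep.py
```

```text
t 27.75 gate frame x,y mm -44.7 0.5 z 56.1 yaw err -0.0 F_u,F_n,Fz -6.6 0.1 6.9 open 0.0197 tilt [-0. -0.]
```

Emit:
move_arm --plan '[{"delta_pos":[0.3,-0.05,0],"twist":[0,0,0],"grip":1}]'

```text
time: 27.85
tcp_pos: [0.5526, -0.0705, 0.0562]
eef_rot: [[-0.985, 0.173, -0.001], [0.173, 0.985, 0.0], [0.001, -0.0, -1.0]]
ft_force: [-6.3, 1.8, 7.6]
opening: 0.0196
finger_force: 10.0
```

Emit:
move_arm --plan '[{"delta_pos":[0.2,-0.03,0],"twist":[0,0,0],"grip":1}]'

```text
time: 27.95
tcp_pos: [0.5526, -0.0705, 0.0561]
eef_rot: [[-0.985, 0.173, -0.001], [0.173, 0.985, 0.0], [0.001, -0.0, -1.0]]
ft_force: [-6.4, 0.7, 7.6]
opening: 0.0201
finger_force: 10.0
```

```bash
python3 rep.py
```

```text
t 27.95 gate frame x,y mm -44.6 0.5 z 56.1 yaw err -0.0 F_u,F_n,Fz -6.4 -0.4 7.6 open 0.0201 tilt [-0.0011  0.0002]
```

Emit:
move_arm --plan '[{"delta_pos":[0.4,-0.07,0],"twist":[0,0,0],"grip":1},{"delta_pos":[0,0,0],"twist":[0,0,0],"grip":1}]'

```text
time: 28.15
tcp_pos: [0.5527, -0.0705, 0.0561]
eef_rot: [[-0.985, 0.173, -0.002], [0.173, 0.985, 0.0], [0.002, -0.0, -1.0]]
ft_force: [-7.5, 0.9, 8.9]
opening: 0.0202
finger_force: 10.0
```

Emit:
move_arm --plan '[{"delta_pos":[0.4,-0.07,0],"twist":[0,0,0],"grip":1},{"delta_pos":[0,0,0],"twist":[0,0,0],"grip":1}]'

```text
time: 28.35
tcp_pos: [0.5528, -0.0705, 0.0561]
eef_rot: [[-0.985, 0.173, -0.003], [0.173, 0.985, 0.0], [0.003, -0.0, -1.0]]
ft_force: [-8.2, 1.3, 9.2]
opening: 0.0201
finger_force: 10.0
```

```bash
python3 rep.py
```

```text
t 28.35 gate frame x,y mm -44.4 0.6 z 56.1 yaw err -0.0 F_u,F_n,Fz -8.3 -0.1 9.2 open 0.0201 tilt [-0.0026  0.0005]
```

Emit:
move_arm --plan '[{"delta_pos":[0,0,0.6],"twist":[0,0,0],"grip":1},{"delta_pos":[0.4,-0.07,0],"twist":[0,0,0],"grip":1},{"delta_pos":[0,0,0],"twist":[0,0,0],"grip":1}]'

```text
time: 28.65
tcp_pos: [0.5529, -0.0705, 0.0561]
eef_rot: [[-0.985, 0.173, -0.004], [0.173, 0.985, 0.001], [0.004, -0.0, -1.0]]
ft_force: [-8.3, 1.8, 7.5]
opening: 0.0198
finger_force: 10.0
```

Emit:
move_arm --plan '[{"delta_pos":[0.5,-0.09,0],"twist":[0,0,0],"grip":1},{"delta_pos":[0,0,0],"twist":[0,0,0],"grip":1}]'

```text
time: 28.85
tcp_pos: [0.5532, -0.0705, 0.056]
eef_rot: [[-0.985, 0.173, -0.004], [0.173, 0.985, 0.001], [0.004, -0.0, -1.0]]
ft_force: [-10.2, 0.9, 7.6]
opening: 0.0201
finger_force: 10.0
```

```bash
python3 rep.py
```

```text
t 28.85 gate frame x,y mm -44.1 0.5 z 56.0 yaw err -0.0 F_u,F_n,Fz -10.2 -0.9 7.6 open 0.0201 tilt [-0.0043  0.0007]
```

Emit:
move_arm --plan '[{"delta_pos":[0,0,0],"twist":[0,0,0],"grip":1},{"delta_pos":[0,0,0],"twist":[0,0,0],"grip":1},{"delta_pos":[0,0,0],"twist":[0,0,0],"grip":1}]'

```text
time: 29.15
tcp_pos: [0.5532, -0.0705, 0.056]
eef_rot: [[-0.985, 0.173, -0.004], [0.173, 0.985, 0.001], [0.004, -0.0, -1.0]]
ft_force: [-10.3, 1.4, 7.9]
opening: 0.0202
finger_force: 10.0
```

Emit:
move_arm --plan '[{"delta_pos":[0,0,0],"twist":[0,0,0],"grip":0.4},{"delta_pos":[0,0,0],"twist":[0,0,0],"grip":0.4},{"delta_pos":[0,0,0],"twist":[0,0,0],"grip":0.4},{"delta_pos":[0,0,0],"twist":[0,0,0],"grip":0.4},{"delta_pos":[0,0,25],"twist":[0,0,0],"grip":0.4},{"delta_pos":[0,0,45],"twist":[0,0,0],"grip":0.4},{"delta_pos":[-20,0,40],"twist":[0,0,0],"grip":0.4},{"delta_pos":[-30,-20,30],"twist":[0,0,0],"grip":0.4},{"delta_pos":[-30,-30,10],"twist":[0,0,0],"grip":0.4},{"delta_pos":[-20,-40,0],"twist":[0,0,0],"grip":0.4},{"delta_pos":[0,-45,0],"twist":[0,0,0],"grip":0.4},{"delta_pos":[0,-45,0],"twist":[0,0,0],"grip":0.4}]'

```text
time: 30.35
tcp_pos: [0.4542, -0.2524, 0.2069]
eef_rot: [[-0.985, 0.173, 0.002], [0.173, 0.985, -0.001], [-0.002, -0.001, -1.0]]
ft_force: [0.5, 0.6, -0.5]
opening: 0.0527
finger_force: 0.0
```

```bash
python3 rep.py; python3 -c "
from rig import bot;import cv2,numpy as np
t=bot.get_image('top')[150:270,245:475,::-1];s=bot.get_image('side')[200:340,200:410,::-1]
T=cv2.resize(t,None,fx=2.0,fy=2.0,interpolation=cv2.INTER_CUBIC);T=cv2.resize(t,(560,292),interpolation=cv2.INTER_CUBIC)
S=cv2.resize(s,(450,300),interpolation=cv2.INTER_CUBIC)
c=np.zeros((600,600,3),np.uint8);c[:292,:560]=T;c[300:600,:450]=S
cv2.imwrite('pics/h1.png',c)"
```

```text
t 30.35 gate frame x,y mm -110.2 -195.6 z 206.9 yaw err -0.0 F_u,F_n,Fz 0.4 0.7 -0.5 open 0.0527 tilt [ 0.0021 -0.0012]
```

View pics/h1.png

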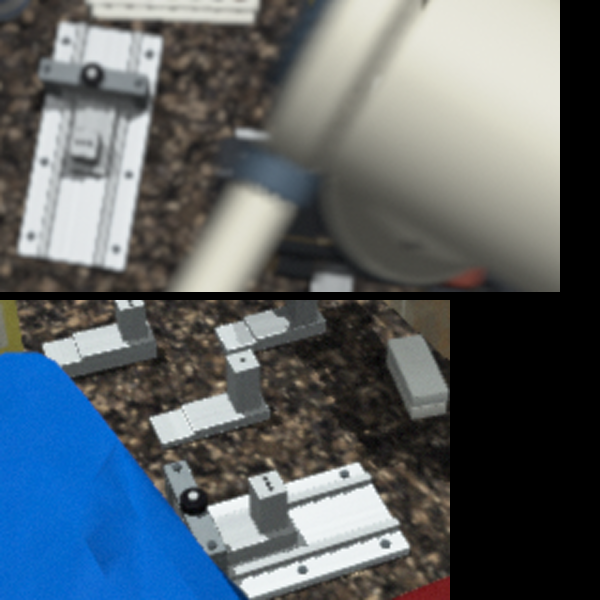

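Gauge 3 (three dots) lies between the rails against the gate, with its tab at about (279,209) in the top view. The others lie flat on the worktop. Before handing in I check its position numerically.

```bash
python3 -c "
from g import *
for p in((83,143),(86,147)):print(gf(back('top',np.array(p)/2.435+[245,150],.060),(0,0)))"
```

```text
[-45.1  -0.2]
[-47.7  -2.9]
```

```bash
python3 -c "
from rig import bot;print(bot.sign_off())"
```

```text
the job is handed in; nothing more can be done
None
```

The job is handed in at about 30 s of 72: gauges 1 and 2 passed under the gate, so the gap is about 12.5–15 mm. Gauge 3 stopped by its step, was pressed with an estimated 5 N or more, and was left released against the gate, with the other three flat on the worktop; no verdict was returned.

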